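# Push the recipe box into its slot between the storage jars

## Robot

A 6-joint arm with a two-finger parallel gripper is mounted at the origin on a cart in front of the work surface, level with it; the furniture and walls round the work are solid. World frame = base frame: x ahead of the robot, y to its left, z up, the work surface at z = 0. Lengths are in m, angles in degrees, forces in N, time in s.
With the tool pointing down it reaches from about 0.375 to 0.9 m from the base axis. Payload 3.1 kg.
Tool frame: the origin (TCP) lies midway between the tips of the shut fingers; the grasp point (between the pads) lies 19 mm behind it; z points along the fingers, y is the line along which they close (so a half turn about z gives the same grasp; the last joint's range is limited). The gripper opens to 87 mm and grips with 3 to 60 N. Pads are 19 mm wide; open, the fingers measure 117 mm over their backs; the gripper's body (75 mm by 190 mm) begins 51 mm behind the grasp point.
Start: joints at [-75.201, 30.224, 82.088, -0, 67.689, -10.227], TCP at [0.264, -0.566, 0.223] pointing down, gripper open.
Joint ranges: [-176.69, 176.69], [-43.24, 126.21], [12.49, 139.97], [-82, 262], [0, 151.66], [-163.58, 163.58]. Speed limits (degrees/s): [159.86, 159.86, 180, 180, 180, 180].

## Interface

Orientations are given as a 3x3 rotation matrix whose columns are the frame's x, y, z axes.
In Python, from rig import read_state, capture, camera_info, hand_in gives the robot as it stands.
- The arm moves only by the tool drive_tool, never from a script. Its argument "motion" is a list of rows, each a list of 2 entries, a list of its own where there are three numbers: the shift along the tool's x, y, z in mm, then the turn, a rotation vector about the tool's x, y, z in rad. A call has 1 to 5 rows; each row shifts and turns the commanded pose from where the row before left it, along the tool's axes as they then stand; what a row does not reach is not made up. A row lasts 1/10 s, in which the tool goes at most 50 mm and 8.59 degrees, less where a joint would pass 70% of its speed; a pose out of reach is approached as far as the arm can. A call is refused whole if a number of a shift passes 50 or a number of a turn 0.15, either way. A call with a gripper value outside its range is refused whole. "gripper" is the opening, from 0 (shut) to 1 (fully open), set as the call begins (left out, the last holds). The fingers move at their own pace and stop on an object; the grip force is fixed at half the most. Time passes only in rows, so rows that do not move let the fingers close. It gives the time, the measured TCP pose, the force, the opening and the grip force at its end, in the units of the state.
- read_state(): the state, without advancing time (a new reading comes with each control period).
- capture(name): name is "scene" or "top" or "wrist"; returns the picture (420x560x3 uint8, red, green, blue); there is no depth.
- camera_info(name): a dict with "fovy" (degrees; the focal length in pixels is half the picture's height over the tangent of half this angle, whatever the lens; pixels are square), "cx", "cy" (the principal point, pixels), "k1" (the pictures are not rectified: a ray, as slopes to the right and down, at radius r is drawn at 1 + k1 r^2 times it, then the intrinsics apply), "xyz" and "orientation" of the camera in the world; the wrist camera has in their place "T_tool_cam" (4x4, takes a point from camera to tool coordinates, whose origin is the TCP and whose axes are the flange's). Camera axes: x right, y down, z forward; pixel columns grow to the right and rows downward; lengths in m; the calibration is good to about 2 mm. A picture is of the moment at which its call begins: read the wrist's pose just before it. camera_info takes no time and is no camera call.
- hand_in(): hands the job in; it is judged then, once.
The state is a dict: "time_s": time; "joint_positions": joint angles; "qvel": joint speeds; "tau": joint torques, N m; "position": TCP position; "tcp_rot": TCP orientation; "force": force on the tool from outside, world axes, zero at the start; "moment": the same for the moment, N m; "opening": opening from 0.0 (shut) to 1.0 (fully open); "grasp_force": force on a finger pad.
Only numpy, scipy, OpenCV 4.12 (cv2) and the standard library are available. Lean on these libraries where they do the work, as an engineer would, in place of code of your own. Each camera call takes 0.05 s, during which the arm holds its last target. There are 200 camera calls.

## Task

Put the recipe box away by pushing it along the worktop, without grasping or lifting it: square it up, then push it lengthways from the right, through the narrow gap between the lidded canister and the clip-top storage jar, and on until its trailing (right-hand) end is about level with the right-hand sides of the two jars. Leave it straight in the gap, flat on the worktop, and do not upset the small things standing and lying about.

Things in the scene. Friction and masses are not known exactly. Their poses are not given: they have to be found in the camera images.
- recipe_box: cream tin recipe-card box, lid shut and fixed, loose, 0.4 to 0.8 kg, 97 mm tall. Origin under its centre; z up, y its long axis. Over the lid (from 79 mm up; the walls stand 2-3 mm in) it spans y -77 to 77, x -54 to 55 mm; a look-only latch on the -x side makes 118. Starts right of the gap, long axis along the worktop, up to 0.35 rad askew; slides with ordinary friction, may tilt if pushed high on a long side
- canister: green round canister with a wooden lid and knob, fixed, body 104 mm in diameter, lid 106, 150 mm tall. Origin under its centre. One side of the gap, the one nearer the robot or the farther. Its y axis points left straight through the gap, at right angles to the line from canister to jar
- storage_jar: clip-top glass storage jar of beans, fixed, round, 90 mm in diameter, 143 mm tall. Origin within 2 mm of under its centre, 221 to 226 mm from the canister's origin; the other side of the gap. The clear gap between the two bodies is 124 to 129 mm
- shaker: glass salt shaker with a grey domed cap, 44 mm across, 90 mm tall, loose; origin under its centre
- mug: clear pressed-glass cup with a loop handle, 103 mm across, 88 mm tall, loose; origin under its centre
- goblet: clear stemmed glass, 95 mm across, 124 mm tall, loose; origin under its centre
- teaspoon: small spoon with a red handle, 132 x 26 x 11 mm, loose, lying along its x axis; origin under its centre
- cakefork: small fork with a red handle, 146 x 21 x 11 mm, loose, lying along its x axis; origin under its centre

How it is judged (in metres and radians):
At the end, for the whole second after the job is handed in: The recipe box rests flat in the gap between canister and jar, its long axis within 0.15 rad of straight through, its centre 5 to 55 mm past the line that joins canister and jar (so its right-hand end lies 72 to 22 mm before that line; level with the jars' right-hand sides is about 30 mm past) (y of recipe_box in the frame of canister between 0.005 and 0.055 m and horizontal distance between recipe_box and canister below 0.15 m and horizontal distance between recipe_box and storage_jar below 0.15 m and angle between the y axis of recipe_box and the y axis of canister, either way round below 0.15 rad and angle between recipe_box's own z axis and vertical below 0.05 rad and height (world z) of recipe_box below 0.006 m and linear speed of recipe_box below 0.01 m/s); the robot touches nothing.
It fails at once if the recipe box is lifted off the worktop or tipped over (height (world z) of recipe_box above 0.02 m or angle between recipe_box's own z axis and vertical above 0.3 rad).
It fails at once if the salt shaker, glass cup or stemmed glass is shifted or knocked over (distance of any of shaker, mug, goblet from where it was at the start of the episode above 0.025 m or angle between any of shaker, mug, goblet's own z axis and vertical above 0.4 rad).
It fails at once if the teaspoon or cake fork is shifted (distance of any of teaspoon, cakefork from where it was at the start of the episode above 0.025 m).
It also fails if it takes over 58 s, if anything falls off the work surface, if the arm or the gripper's body presses on something with over 40 N, if the wrist force passes 120 N, or if a joint passes its speed limit or range.

## Working session

There is one attempt and no reset: what is moved stays moved. The work goes in short steps, Python scripts to look and compute and a tool call to move; the robot and the scene stay as the last step left them, time stands still between calls to the robot, and variables do not carry over. Pictures are saved under pics/ and viewed, at most 10 in all, crops included, and the job is handed in when it is done.

Besides the shell and the picture viewer there is one more tool, called after "Request:" by a JSON object that holds its "api" and its "payload", one argument or row to a line. drive_tool: Moves the arm, as the interface text tells. Its arguments: {"type":"object","properties":{"motion":{"type":"array","items":{"type":"array"}},"gripper":{"type":"number"}},"required":["motion"]}

```bash
mkdir -p pics; ls; cat > h.py <<'E'
import numpy as np, cv2
from rig import read_state, capture, camera_info, hand_in
def save(n,img): cv2.imwrite(f'pics/{n}.png',img[:,:,::-1])
def f(ci,H=420): return H/2/np.tan(np.radians(ci['fovy'])/2)
def ray(ci,uv):
    F=f(ci); uv=np.atleast_2d(np.array(uv,float))
    K=np.array([[F,0,ci['cx']],[0,F,ci['cy']],[0,0,1]])
    d=(uv-[ci['cx'],ci['cy']])/F
    s=d.copy()
    for _ in range(30): s=d/(1+ci['k1']*(s**2).sum(1,keepdims=True))
    return np.c_[s,np.ones(len(s))]@np.array(ci['orientation']).T
def onplane(ci,uv,z):
    d=ray(ci,uv); o=np.array(ci['xyz']); return o+d*((z-o[2])/d[:,2:3])
def proj(ci,P):
    p=(np.atleast_2d(P)-np.array(ci['xyz']))@np.array(ci['orientation'])
    s=p[:,:2]/p[:,2:]; s=s*(1+ci['k1']*(s**2).sum(1,keepdims=True)); return s*f(ci)+[ci['cx'],ci['cy']]
E
python3 - <<'E'
from h import *
for n in('top','scene'):
    save(n+'0',capture(n)); print(camera_info(n))
print(read_state())
E
```

```text
pics
{'fovy': 53.74737292923343, 'cx': 277.6395596162472, 'cy': 216.02766775918786, 'k1': -0.008558737458371372, 'xyz': array([0.46989509, 0.09235698, 1.03997065]), 'orientation': array([[ 0.01324139, -0.9972807 ,  0.0724974 ],
       [-0.99986298, -0.01248557,  0.01086871],
       [-0.00993399, -0.07263138, -0.99730938]])}
{'fovy': 45.82042660854441, 'cx': 277.4736037403482, 'cy': 214.31222675494584, 'k1': -0.1017358987409831, 'xyz': array([0.26709764, 0.56163538, 1.05547242]), 'orientation': array([[-0.85797911, -0.44918637,  0.24920563],
       [-0.51354065,  0.76152416, -0.39541996],
       [-0.01215885, -0.46723929, -0.88404729]])}
{'time_s': 0.1, 'joint_positions': array([-7.52022977e+01,  3.02734608e+01,  8.21474435e+01,  9.46897700e-04,
        6.76880765e+01, -1.02243602e+01]), 'qvel': array([-0.07803443, -0.05934446, -0.06291189, -0.02075648, -0.04398438,
        0.00357321]), 'tau': array([-9.42130350e-05, -4.40984952e+01, -1.77150410e+01,  6.35495991e-02,
        5.34155464e-02, -5.33021444e-05]), 'position': array([ 0.2642496 , -0.56568826,  0.22168028]), 'tcp_rot': array([[ 9.06147729e-01,  4.22961076e-01, -4.71020372e-04],
       [ 4.22961191e-01, -9.06145923e-01,  1.84289202e-03],
       [ 3.52658401e-04, -1.86915575e-03, -9.99998191e-01]]), 'force': array([-0.32191932,  0.97109543, -1.03755337]), 'moment': array([0.00903161, 0.08106968, 0.0009402 ]), 'grasp_force': 0.0, 'opening': 1.0026533572019374}
```

View pics/top0.png

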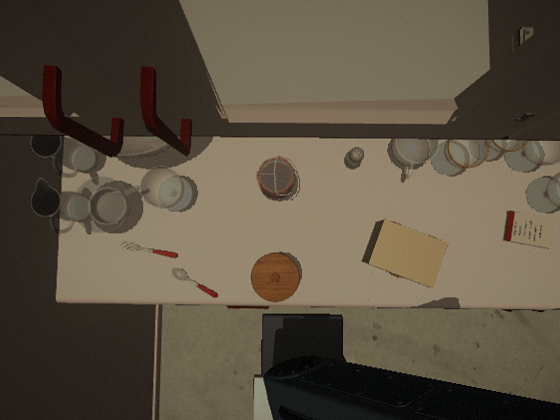

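View pics/scene0.png

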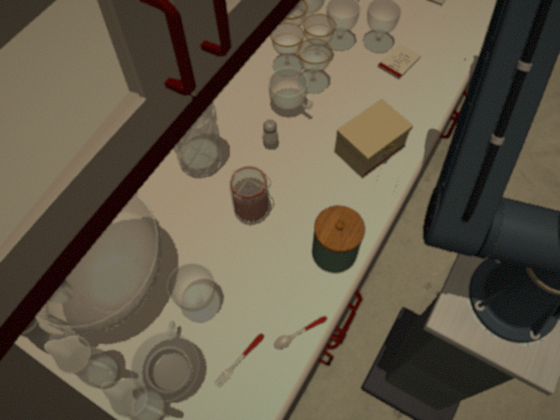

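The top view shows the box lid near (383,220),(448,238),(434,287),(369,265), the canister lid at (276,277), the jar at (279,178), the shaker at (354,157) and the mug at (410,152). Next I measure these.

```bash
cat > m.py <<'E'
from h import *
def box(img,ci,hint=None):
    hsv=cv2.cvtColor(img,cv2.COLOR_RGB2HSV)
    m=((hsv[...,0]>=15)&(hsv[...,0]<=30)&(hsv[...,1]>60)&(hsv[...,2]>120)).astype(np.uint8)
    m=cv2.morphologyEx(m,cv2.MORPH_OPEN,np.ones((5,5)))
    cs,_=cv2.findContours(m,cv2.RETR_EXTERNAL,cv2.CHAIN_APPROX_NONE)
    c=max(cs,key=cv2.contourArea)
    P=onplane(ci,c[:,0],0.097)[:,:2].astype(np.float32)*1000
    r=cv2.minAreaRect(P); b=cv2.boxPoints(r)
    e=[b[1]-b[0],b[2]-b[1]]; L=max(e,key=np.linalg.norm); L=L*np.sign(L[1])
    return r, np.degrees(np.arctan2(-L[0],L[1])), b, c
E
python3 - <<'E'
from m import *
ci=camera_info('top'); img=capture('top')
hsv=cv2.cvtColor(img,cv2.COLOR_RGB2HSV)
print(hsv[250,410],hsv[280,260],hsv[225,330],hsv[180,279],hsv[240,372])
r,a,b,c=box(img,ci); print('box',r,'yaw',a,b)
m=((hsv[...,0]<15)&(hsv[...,1]>110)).astype(np.uint8)
m=cv2.morphologyEx(m,cv2.MORPH_OPEN,np.ones((3,3)))
for k in cv2.findContours(m,0,1)[0]:
    if cv2.contourArea(k)>150:
        (u,v),rad=cv2.minEnclosingCircle(k)
        print('wood/red',(u,v),rad,[onplane(ci,[[u,v]],z)[0][:2].round(4) for z in (0.07,0.135,0.143)])
for n,uv,z in [('shaker',(356,153),.09),('mug',(410,152),.088),('jartop',(279,178),.143),('goblet',(165,187),.124),('edge',(350,304),0)]:
    print(n,onplane(ci,[uv],z)[0].round(3))
print('rad px 53mm at .135', f(ci)*.053/.905)
# jar detection: edges
g=cv2.GaussianBlur(cv2.cvtColor(img,cv2.COLOR_RGB2GRAY),(3,3),0)
big=cv2.resize(img[110:320,230:460],None,fx=3.4,fy=2.85) 
big=cv2.resize(img[115:310,230:470],None,fx=3,fy=3,interpolation=cv2.INTER_CUBIC); save('crop1',big)
E
```

```text
[ 18 113 149] [ 13 168 114] [ 19  69 152] [17 53 77] [ 17 105  61]
box ((529.476318359375, 30.620361328125), (381.97857666015625, 1145.1436767578125), 0.014565883204340935) yaw 0.014566698 [[ 338.3415   603.14355]
 [ 338.63263 -542.     ]
 [ 720.61115 -541.90283]
 [ 720.32     603.2407 ]]
wood/red (274.8292236328125, 276.8846740722656) 24.41753578186035 [array([0.3986, 0.1076]), array([0.4034, 0.1066]), array([0.404 , 0.1064])]
wood/red (509.5, 225.5) 14.916534423828125 [array([ 0.525 , -0.4391]), array([ 0.5213, -0.4034]), array([ 0.5209, -0.3991])]
wood/red (79.5199966430664, 115.5199966430664) 53.08024215698242 [array([0.777, 0.583]), array([0.7564, 0.5501]), array([0.7539, 0.5461])]
wood/red (166.5, 110.5) 47.67084503173828 [array([0.7911, 0.3731]), array([0.7695, 0.3543]), array([0.7669, 0.352 ])]
shaker [ 0.688 -0.077  0.09 ]
mug [ 0.692 -0.203  0.088]
jartop [0.618 0.1   0.143]
goblet [0.598 0.355 0.124]
edge [ 0.329 -0.078  0.   ]
rad px 53mm at .135 24.26897493787102
```

View pics/crop1.png

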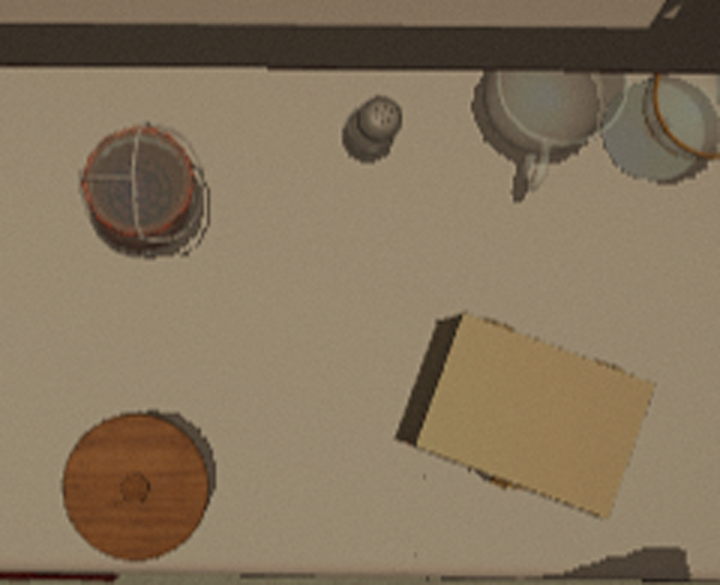

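The crop shows the latch on the near side (495,480), jar's orange seal ring centred near (139,183) (full picture 276.3,176), and the canister lid at (137,486).

```bash
sed -i 's/hsv\[...,1\]>60/hsv[...,1]>92/' m.py
python3 - <<'E'
from m import *
ci=camera_info('top'); img=capture('top')
r,a,b,c=box(img,ci); print('box',r,'yaw',a,b.round())
hsv=cv2.cvtColor(img,cv2.COLOR_RGB2HSV)
s=img.astype(int); m=np.zeros(hsv.shape[:2],np.uint8); m[145:210,245:315]=((s[...,0]-s[...,2]>35)&(hsv[...,1]>90))[145:210,245:315]
p=np.argwhere(m)[:,::-1].astype(np.float32); print(len(p)); print('jar',cv2.minEnclosingCircle(p))
(u,v),_=cv2.minEnclosingCircle(p)
for z in(.10,.12,.135): print(z,onplane(ci,[[u,v]],z)[0])
sc=camera_info('scene'); si=capture('scene'); r2,a2,b2,_=box(si,sc); print('scene box',r2,a2)
print('knob/lid',onplane(sc,[[339,230]],.14))
# counter top edge: cabinet
for z in(.3,.5,.7): print(z,onplane(ci,[[280,137]],z)[0])
E
```

```text
box ((458.8925476074219, -193.5415802001953), (153.13104248046875, 109.17874145507812), 69.9733657836914) yaw -20.026634 [[ 381. -247.]
 [ 484. -284.]
 [ 536. -140.]
 [ 434. -103.]]
326
jar ((276.0, 175.25), 19.080520629882812)
0.1 [0.6318408  0.10759744 0.1       ]
0.12 [0.62839504 0.10727317 0.12      ]
0.135 [0.62581072 0.10702996 0.135     ]
scene box ((457.05535888671875, -191.2487030029297), (152.13015747070312, 106.83216094970703), 70.15145111083984) -19.848532
knob/lid [[0.39784606 0.11928832 0.14      ]]
0.3 [0.66763135 0.09804005 0.3       ]
0.5 [0.614187   0.09650403 0.5       ]
0.7 [0.56074264 0.094968   0.7       ]
```

Box: lid measures 153 x 109 mm as it should, centre (0.458, -0.192), yaw -20°. Canister (0.403, 0.1065) and jar (0.627, 0.107) are 224 mm apart, so the gap runs along world y, centred at x≈0.5185. Plan: push +x on the near long side with two spread fingers to square it, then push +y from the right.

Request:
{"api": "drive_tool", "payload": {
  "motion": [
    [[0, 0, 0], [0, 0, 0.146]],
    [[0, 0, 0], [0, 0, 0.146]],
    [[0, 0, 0], [0, 0, 0.145]],
    [[8, -47, 0], [0, 0, 0]],
    [[8, -47, 0], [0, 0, 0]]
  ],
  "gripper": 0.7
}}

```text
time_s: 0.75
position: [0.2802, -0.4721, 0.2221]
tcp_rot: [[1.0, -0.002, 0.0], [-0.002, -1.0, -0.0], [0.0, 0.0, -1.0]]
force: [0.4, 0.2, 0.5]
opening: 0.717
grasp_force: 0.0
```

```bash
python3 - <<'E'
from h import *
# cabinet height: triangulate lower ends of the two red handles
T=camera_info('top');S=camera_info('scene')
for a,b in (((122,122),(222,47)),((187,150),(185,90)),((122,122),(185,90))):
    d1=ray(T,[a])[0];d2=ray(S,[b])[0];o1=np.array(T['xyz']);o2=np.array(S['xyz'])
    t=np.linalg.lstsq(np.c_[d1,-d2],o2-o1,rcond=None)[0]
    p,q=o1+t[0]*d1,o2+t[1]*d2; print(p.round(3),np.linalg.norm(p-q).round(3))
E
```

```text
[0.582 0.241 0.668] 0.041
[0.589 0.213 0.528] 0.038
[0.603 0.269 0.598] 0.019
```

Request:
{"api": "drive_tool", "payload": {
  "motion": [
    [[12, -47, 0], [0, 0, 0]],
    [[12, -47, 0], [0, 0, 0]],
    [[12, -47, 0], [0, 0, 0]],
    [[12, -47, 0], [0, 0, 0]],
    [[12, -47, 0], [0, 0, 0]]
  ]
}}

```text
time_s: 1.25
position: [0.3406, -0.2355, 0.2227]
tcp_rot: [[1.0, -0.001, 0.001], [-0.001, -1.0, -0.0], [0.001, 0.0, -1.0]]
force: [2.1, -0.2, -0.4]
opening: 0.7
grasp_force: 0.0
```

Request:
{"api": "drive_tool", "payload": {
  "motion": [
    [[5, -47, 0], [0, 0, 0]],
    [[0, 0, 20], [0, 0.148, 0]],
    [[0, 0, 40], [0, 0, 0]],
    [[0, 0, 30], [0, 0, 0]],
    [[0, 0, 0], [0, 0, 0]]
  ]
}}

```text
time_s: 1.75
position: [0.3547, -0.1886, 0.131]
tcp_rot: [[0.99, 0.0, 0.143], [-0.0, -1.0, 0.005], [0.143, -0.005, -0.99]]
force: [0.1, 0.3, -0.9]
opening: 0.698
grasp_force: 0.0
```

Request:
{"api": "drive_tool", "payload": {
  "motion": [
    [[-6, 0, 32], [0, 0, 0]],
    [[-6, 0, 32], [0, 0, 0]],
    [[-6, 0, 30], [0, 0, 0]],
    [[0, 0, 0], [0, 0, 0]],
    [[0, 0, 0], [0, 0, 0]]
  ]
}}

```text
time_s: 2.25
position: [0.3523, -0.1906, 0.0383]
tcp_rot: [[0.989, -0.001, 0.148], [-0.001, -1.0, 0.001], [0.148, -0.001, -0.989]]
force: [-0.0, -0.1, 1.1]
opening: 0.701
grasp_force: 0.0
```

Now push +x (first contact expected near TCP x≈0.375).

Request:
{"api": "drive_tool", "payload": {
  "motion": [
    [[6, 0, 0.9], [0, 0, 0]],
    [[6, 0, 0.9], [0, 0, 0]],
    [[6, 0, 0.9], [0, 0, 0]],
    [[5, 0, 0.8], [0, 0, 0]],
    [[5, 0, 0.8], [0, 0, 0]]
  ]
}}

```text
time_s: 2.75
position: [0.3814, -0.1913, 0.0405]
tcp_rot: [[0.989, 0.0, 0.151], [0.001, -1.0, -0.004], [0.151, 0.004, -0.989]]
force: [-2.6, -0.5, 1.3]
opening: 0.701
grasp_force: 1.5
```

Request:
{"api": "drive_tool", "payload": {
  "motion": [
    [[5, 0, 0.8], [0, 0, 0]],
    [[5, 0, 0.8], [0, 0, 0]],
    [[5, 0, 0.8], [0, 0, 0]],
    [[5, 0, 0.8], [0, 0, 0]],
    [[0, 0, 0], [0, 0, 0]]
  ]
}}

```text
time_s: 3.25
position: [0.4013, -0.1905, 0.0376]
tcp_rot: [[0.989, 0.001, 0.148], [0.001, -1.0, -0.0], [0.148, 0.001, -0.989]]
force: [-2.2, 0.7, 0.8]
opening: 0.701
grasp_force: 0.7
```

```bash
python3 - <<'E'
from m import *
ci=camera_info('scene'); img=capture('scene')
r,a,b,c=box(img,ci); print('box',r,'yaw',a,b.round())
ci=camera_info('top'); img=capture('top'); save('t1',img)
r,a,b,c=box(img,ci); print('box',r,'yaw',a,b.round())
E
```

```text
box ((479.5726318359375, -189.82073974609375), (154.0143280029297, 96.3836669921875), 76.14319610595703) yaw -13.856813 [[ 414. -253.]
 [ 508. -276.]
 [ 545. -127.]
 [ 451. -104.]]
box ((481.2676086425781, -192.76107788085938), (153.2079620361328, 97.90375518798828), 75.19600677490234) yaw -14.803988 [[ 414. -254.]
 [ 509. -279.]
 [ 548. -131.]
 [ 454. -106.]]
```

View pics/t1.png

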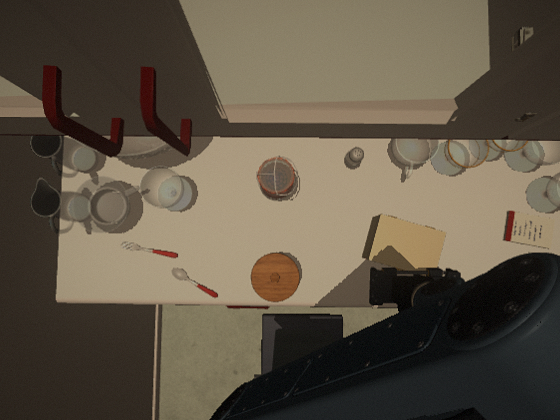

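The box is being squared (yaw -15°, x 0.478; gripper hides its near edge, far corners at (438,268),(445,235)). I widen the fingers for more lever.

Request:
{"api": "drive_tool", "payload": {
  "motion": [
    [[-4, 0, -0.6], [0, 0, 0]],
    [[0, 0, 0], [0, 0, 0]],
    [[0, 0, 0], [0, 0, 0]],
    [[4, 0, 0.6], [0, 0, 0]],
    [[4, 0, 0.6], [0, 0, 0]]
  ],
  "gripper": 0.95
}}

```text
time_s: 3.85
position: [0.404, -0.1899, 0.0372]
tcp_rot: [[0.989, -0.001, 0.146], [-0.001, -1.0, 0.001], [0.146, -0.001, -0.989]]
force: [-3.8, -1.1, 0.1]
opening: 0.94
grasp_force: 1.7
```

Request:
{"api": "drive_tool", "payload": {
  "motion": [
    [[5, 0, 0.8], [0, 0, 0]],
    [[5, 0, 0.8], [0, 0, 0]],
    [[5, 0, 0.8], [0, 0, 0]],
    [[5, 0, 0.8], [0, 0, 0]],
    [[5, 0, 0.8], [0, 0, 0]]
  ]
}}

```text
time_s: 4.35
position: [0.4303, -0.1904, 0.0371]
tcp_rot: [[0.989, -0.0, 0.147], [-0.0, -1.0, -0.0], [0.147, 0.0, -0.989]]
force: [-3.9, -2.0, 1.2]
opening: 0.951
grasp_force: 1.8
```

```bash
cat > far.py <<'E'
from m import *
# far long edge + right/left ends from the contour, in world mm
def far(n='top'):
    ci=camera_info(n); img=capture(n); r,a,b,c=box(img,ci)
    P=onplane(ci,c[:,0],0.097)[:,:2]*1000
    y0,y1=P[:,1].min(),P[:,1].max()
    ys=np.arange(y0+30,y1-20,3); fx=[P[abs(P[:,1]-y)<3][:,0].max() for y in ys]
    k=np.polyfit(ys,fx,1); yaw=-np.arctan(k[0]); 
    d=np.array([-np.sin(yaw),np.cos(yaw)]); nrm=np.array([np.cos(yaw),np.sin(yaw)])
    s=P@d; mid=(s.min()+s.max())/2; ctr=d*mid+nrm*((P@nrm)[abs(s-mid)<50].max()-54.5)
    print(n,'yaw',np.degrees(yaw).round(1),'len',(s.max()-s.min()).round(),'ctr lid',ctr.round(1))
E
python3 -c "
from far import *
far();far('scene')"
```

```text
top yaw -8.0 len 154.0 ctr lid [ 500.1 -184.3]
scene yaw -6.9 len 154.0 ctr lid [ 497.1 -181.1]
```

Request:
{"api": "drive_tool", "payload": {
  "motion": [
    [[5, 0, 0.8], [0, 0, 0]],
    [[5, 0, 0.8], [0, 0, 0]],
    [[5, 0, 0.8], [0, 0, 0]],
    [[4, 0, 0.6], [0, 0, 0]],
    [[3, 0, 0.5], [0, 0, 0]]
  ]
}}

```text
time_s: 4.95
position: [0.4526, -0.1904, 0.0369]
tcp_rot: [[0.989, -0.0, 0.148], [0.0, -1.0, -0.0], [0.148, 0.0, -0.989]]
force: [-4.1, -0.7, 1.7]
opening: 0.951
grasp_force: 2.1
```

```bash
python3 -c "
from far import *
far();far('scene')"
```

```text
top yaw -0.9 len 153.0 ctr lid [ 516.4 -178.8]
scene yaw -0.8 len 154.0 ctr lid [ 512.7 -175.9]
```

Request:
{"api": "drive_tool", "payload": {
  "motion": [
    [[2.5, 0, 0.4], [0, 0, 0]],
    [[0, 0, 0], [0, 0, 0]],
    [[-25, 0, -3.7], [0, 0, 0]],
    [[0, 0, -45], [0, 0, 0]],
    [[0, 0, -45], [0, 0, 0]]
  ]
}}

```text
time_s: 5.55
position: [0.4149, -0.1896, 0.1248]
tcp_rot: [[0.99, -0.001, 0.143], [-0.001, -1.0, 0.004], [0.143, -0.004, -0.99]]
force: [0.3, -0.3, 0.9]
opening: 0.953
grasp_force: 0.0
```

Request:
{"api": "drive_tool", "payload": {
  "motion": [
    [[0, 0, -45], [0, 0, 0]],
    [[0, 0, -35], [0, -0.148, 0]],
    [[0, 40, 0], [0, 0, 0]],
    [[0, 40, 0], [0, 0, 0]],
    [[0, 40, 0], [0, 0, 0]]
  ]
}}

```text
time_s: 6.05
position: [0.407, -0.3107, 0.2005]
tcp_rot: [[1.0, 0.005, 0.022], [0.005, -1.0, 0.002], [0.022, -0.002, -1.0]]
force: [0.3, 0.2, 0.3]
opening: 0.946
grasp_force: 0.0
```

Request:
{"api": "drive_tool", "payload": {
  "motion": [
    [[0, 0, 0], [0, 0, -0.145]],
    [[0, 0, 0], [0, 0, -0.145]],
    [[0, 0, 0], [0, 0, -0.145]],
    [[0, 0, 0], [0, 0, -0.145]],
    [[0, 0, 0], [0, 0, -0.145]]
  ]
}}

```text
time_s: 6.55
position: [0.4063, -0.3097, 0.1996]
tcp_rot: [[0.742, 0.67, 0.02], [0.67, -0.743, 0.003], [0.017, 0.011, -1.0]]
force: [0.3, -0.3, 0.0]
opening: 0.949
grasp_force: 0.0
```

Request:
{"api": "drive_tool", "payload": {
  "motion": [
    [[0, 0, 0], [0, 0, -0.145]],
    [[0, 0, 0], [0, 0, -0.145]],
    [[0, 0, 0], [0, 0, -0.145]],
    [[0, 0, 0], [0, 0, -0.145]],
    [[0, 0, 0], [0, 0, -0.145]]
  ]
}}

```text
time_s: 7.05
position: [0.4064, -0.3096, 0.1997]
tcp_rot: [[0.112, 0.994, 0.02], [0.994, -0.112, 0.003], [0.006, 0.02, -1.0]]
force: [0.2, -0.1, 0.1]
opening: 0.951
grasp_force: 0.0
```

Request:
{"api": "drive_tool", "payload": {
  "motion": [
    [[0, 0, 0], [0, 0, -0.121]],
    [[0, 0, 0], [0, 0, 0]],
    [[0, 0, 0], [0, 0, 0]]
  ]
}}

```text
time_s: 7.35
position: [0.4061, -0.3096, 0.1996]
tcp_rot: [[-0.0, 1.0, 0.02], [1.0, 0.0, 0.004], [0.004, 0.02, -1.0]]
force: [1.1, 0.2, -0.7]
opening: 0.95
grasp_force: 0.0
```

```bash
python3 -c "
from far import *
far();far('scene')
ci=camera_info('top');print(box(capture('top'),ci)[:2])"
```

```text
top yaw -0.9 len 153.0 ctr lid [ 516.  -178.8]
scene yaw -0.4 len 154.0 ctr lid [ 514.  -176.5]
(((516.8759155273438, -178.85693359375), (151.5055694580078, 108.42435455322266), 89.85265350341797), np.float32(-0.14735587))
```

Straight to 0.5° and within about 2 mm of the gap's line. Now going behind the right end.

Request:
{"api": "drive_tool", "payload": {
  "motion": [
    [[0, 40, 0], [0.02, 0, 0]],
    [[0, 40, 0], [0, 0, 0]],
    [[0, 30, 30], [0, 0, 0]],
    [[0, 0, 45], [0, 0, 0]],
    [[0, 0, 43], [0, 0, 0]]
  ],
  "gripper": 0.75
}}

```text
time_s: 8.0
position: [0.5173, -0.3091, 0.0814]
tcp_rot: [[-0.003, 1.0, 0.002], [1.0, 0.003, 0.002], [0.002, 0.002, -1.0]]
force: [-1.0, -0.7, -0.8]
opening: 0.752
grasp_force: 0.0
```

Request:
{"api": "drive_tool", "payload": {
  "motion": [
    [[0, 0, 0], [0, 0, 0]],
    [[10, 0, 0], [0, 0, 0]],
    [[10, 0, 0], [0, 0, 0]],
    [[10, 0, 0], [0, 0, 0]],
    [[8, 0, 0], [0, 0, 0]]
  ]
}}

```text
time_s: 8.5
position: [0.5164, -0.2702, 0.0847]
tcp_rot: [[-0.003, 1.0, 0.002], [1.0, 0.003, 0.002], [0.002, 0.002, -1.0]]
force: [0.4, 0.8, 0.0]
opening: 0.753
grasp_force: 0.0
```

Request:
{"api": "drive_tool", "payload": {
  "motion": [
    [[6, 0, 2], [0, 0, 0]],
    [[6, 0, 0], [0, 0, 0]],
    [[8, 0, 0], [0, 0, 0]],
    [[8, 0, 0], [0, 0, 0]],
    [[8, 0, 0], [0, 0, 0]]
  ]
}}

```text
time_s: 9.0
position: [0.5175, -0.2375, 0.0821]
tcp_rot: [[-0.003, 1.0, 0.004], [1.0, 0.003, -0.002], [-0.002, 0.004, -1.0]]
force: [-0.2, -4.7, 2.5]
opening: 0.753
grasp_force: 2.7
```

Request:
{"api": "drive_tool", "payload": {
  "motion": [
    [[8, 0, 0], [0, 0, 0]],
    [[8, 0, 0], [0, 0, 0]],
    [[8, 0, 0], [0, 0, 0]],
    [[8, 0, 0], [0, 0, 0]],
    [[8, 0, 0], [0, 0, 0]]
  ]
}}

```text
time_s: 9.5
position: [0.5174, -0.1972, 0.082]
tcp_rot: [[-0.003, 1.0, 0.004], [1.0, 0.003, -0.002], [-0.002, 0.004, -1.0]]
force: [0.2, -4.7, 1.8]
opening: 0.751
grasp_force: 2.7
```

Request:
{"api": "drive_tool", "payload": {
  "motion": [
    [[8, 0, 0], [0, 0, 0]],
    [[8, 0, 0], [0, 0, 0]],
    [[8, 0, 0], [0, 0, 0]],
    [[8, 0, 0], [0, 0, 0]],
    [[6, 0, 0], [0, 0, 0]]
  ]
}}

```text
time_s: 10.0
position: [0.5171, -0.1586, 0.082]
tcp_rot: [[-0.003, 1.0, 0.004], [1.0, 0.003, -0.001], [-0.001, 0.004, -1.0]]
force: [0.7, -5.6, 3.8]
opening: 0.749
grasp_force: 2.9
```

```bash
cat > lead.py <<'E'
from m import *
# visible lid part: side edges and leading (left) end, world mm
def lead(n='top'):
    ci=camera_info(n); img=capture(n); r,a,b,c=box(img,ci)
    P=onplane(ci,c[:,0],0.097)[:,:2]*1000; y1=P[:,1].max()
    ys=np.arange(y1-70,y1-12,3); S=[P[abs(P[:,1]-y)<3][:,0] for y in ys]
    hi=np.polyfit(ys,[s.max() for s in S],1); lo=np.polyfit(ys,[s.min() for s in S],1); ym=y1-35
    print(n,'front y',y1.round(1),'x edges',np.polyval(lo,ym).round(1),np.polyval(hi,ym).round(1),'yaw',np.degrees(-np.arctan([lo[0],hi[0]])).round(1))
E
python3 -c "
from lead import *
lead();lead('scene')
save('t2',capture('top'))"
```

```text
top front y -14.3 x edges 476.1 568.9 yaw [-30.2  -2. ]
scene front y 9.5 x edges 467.2 567.5 yaw [-6.9 -0.1]
```

View pics/t2.png

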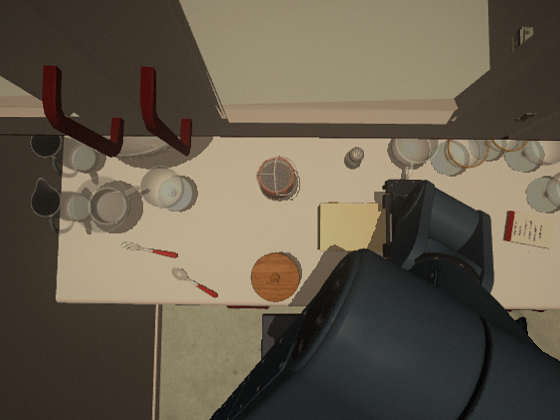

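The box is straight with its left end at columns 318–320, rows 204–249, and lined up with the gap (jar bottom row ~200, canister top row ~252). Shadows hide the near corner from the mask. Pushing on, watching the force.

Request:
{"api": "drive_tool", "payload": {
  "motion": [
    [[8, 0, 0], [0, 0, 0]],
    [[8, 0, 0], [0, 0, 0]],
    [[8, 0, 0], [0, 0, 0]],
    [[8, 0, 0], [0, 0, 0]],
    [[8, 0, 0], [0, 0, 0]]
  ]
}}

```text
time_s: 10.65
position: [0.516, -0.1181, 0.0814]
tcp_rot: [[-0.003, 1.0, 0.001], [1.0, 0.003, 0.001], [0.001, 0.001, -1.0]]
force: [0.2, -5.5, 3.0]
opening: 0.754
grasp_force: 2.7
```

```bash
sed -i 's/hsv\[...,2\]>120/hsv[...,2]>45/; s/>=15/>=16/' m.py; python3 -c "
from lead import *
lead();lead('scene')
save('t3',cv2.resize(capture('top')[160:310,230:430],None,fx=3.5,fy=3.5))"
```

```text
top front y -12.2 x edges 472.7 565.6 yaw [-24.4   1.3]
scene front y 90.3 x edges 454.0 559.2 yaw [-2.8 20.8]
```

View pics/t3.png

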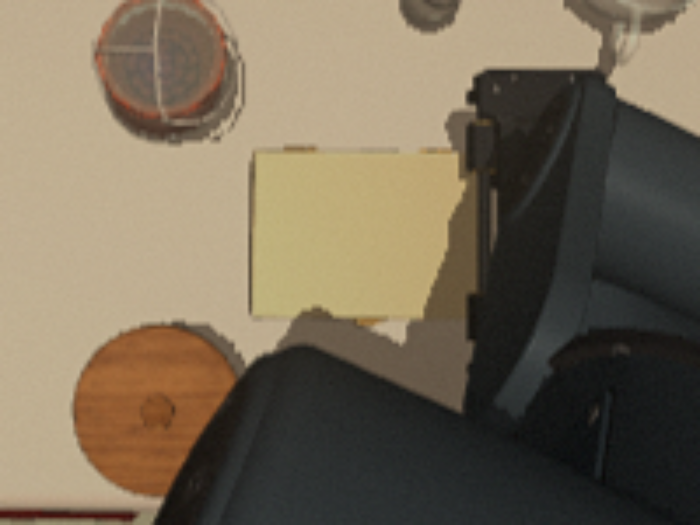

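The lid is straight: left end at crop column 251, rows 150–317. I convert those pixels directly.

```bash
python3 -c "
from h import *
p=np.array([[251.5,151],[252,317],[460,150],[440,318]])/3.5+[230,160]-0.36
print(onplane(camera_info('top'),p,.097).round(4))"
```

```text
[[ 0.5695  0.0485  0.097 ]
 [ 0.4614  0.0472  0.097 ]
 [ 0.5718 -0.0874  0.097 ]
 [ 0.4624 -0.0744  0.097 ]]
```

Request:
{"api": "drive_tool", "payload": {
  "motion": [
    [[8, 0, 0], [0, 0, 0]],
    [[8, 0, 0], [0, 0, 0]],
    [[8, 0, 0], [0, 0, 0]],
    [[8, 0, 0], [0, 0, 0]],
    [[8, 0, 0], [0, 0, 0]]
  ]
}}

```text
time_s: 11.3
position: [0.5147, -0.076, 0.0809]
tcp_rot: [[-0.003, 1.0, -0.001], [1.0, 0.003, 0.004], [0.004, -0.001, -1.0]]
force: [-0.2, -2.9, -1.2]
opening: 0.751
grasp_force: 1.8
```

Request:
{"api": "drive_tool", "payload": {
  "motion": [
    [[7, 0, 0], [0, 0, 0]],
    [[7, 0, 0], [0, 0, 0]],
    [[7, 0, 0], [0, 0, 0]],
    [[7, 0, 0], [0, 0, 0]],
    [[7, 0, 0], [0, 0, 0]]
  ]
}}

```text
time_s: 11.8
position: [0.5147, -0.0411, 0.0811]
tcp_rot: [[-0.003, 1.0, -0.001], [1.0, 0.003, 0.004], [0.004, -0.001, -1.0]]
force: [0.3, -2.6, -1.9]
opening: 0.75
grasp_force: 1.4
```

```bash
python3 -c "
from h import *
save('t4',np.hstack([cv2.resize(capture('top')[150:300,180:340],None,fx=2.5,fy=2.5),cv2.resize(capture('scene')[120:270,200:360],None,fx=2.5,fy=2.5)]))"
```

```text
(no output)
```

View pics/t4.png

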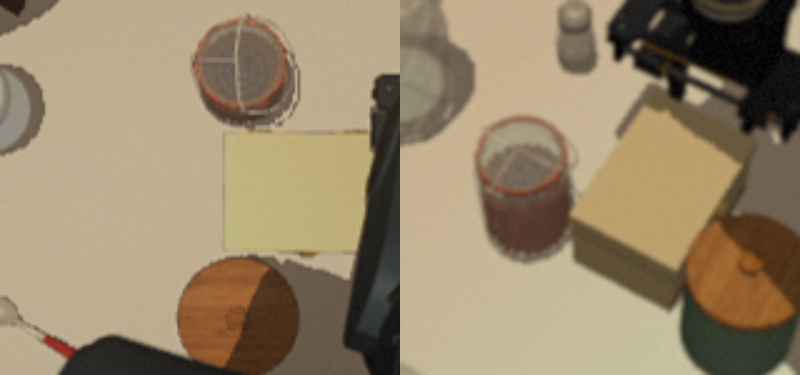

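The box's front is in the gap, straight (left edge at crop column 224, rows 132–250), clear of both jar and canister. Continuing the last 80 mm.

Request:
{"api": "drive_tool", "payload": {
  "motion": [
    [[8, 0, 0], [0, 0, 0]],
    [[8, 0, 0], [0, 0, 0]],
    [[8, 0, 0], [0, 0, 0]],
    [[8, 0, 0], [0, 0, 0]],
    [[8, 0, 0], [0, 0, 0]]
  ]
}}

```text
time_s: 12.4
position: [0.5149, -0.0012, 0.0814]
tcp_rot: [[-0.003, 1.0, -0.001], [1.0, 0.003, 0.004], [0.004, -0.001, -1.0]]
force: [0.3, -3.1, -0.9]
opening: 0.754
grasp_force: 1.6
```

Request:
{"api": "drive_tool", "payload": {
  "motion": [
    [[8, 0, -1], [0, 0, 0]],
    [[8, 0, -1], [0, 0, 0]],
    [[8, 0, 0], [0, 0, 0]],
    [[8, 0, 0], [0, 0, 0]],
    [[7, 0, 0], [0, 0, 0]]
  ]
}}

```text
time_s: 12.9
position: [0.5147, 0.0378, 0.0836]
tcp_rot: [[-0.003, 1.0, -0.001], [1.0, 0.003, 0.004], [0.004, -0.001, -1.0]]
force: [0.7, -2.4, -1.6]
opening: 0.749
grasp_force: 1.5
```

Request:
{"api": "drive_tool", "payload": {
  "motion": [
    [[0, 0, 0], [0, 0, 0]],
    [[-20, 0, 0], [0, 0, 0]],
    [[-40, 0, 0], [0, 0, 0]],
    [[-40, 0, -30], [0, 0, 0]],
    [[-40, 0, -40], [0, 0, 0]]
  ]
}}

```text
time_s: 13.4
position: [0.5141, -0.0991, 0.148]
tcp_rot: [[-0.002, 1.0, -0.004], [1.0, 0.002, 0.006], [0.006, -0.004, -1.0]]
force: [1.2, 1.0, -0.7]
opening: 0.75
grasp_force: 0.0
```

Request:
{"api": "drive_tool", "payload": {
  "motion": [
    [[-45, 0, -20], [0, 0, 0]],
    [[-45, 0, 0], [0, 0, 0]],
    [[-45, 0, 0], [0, 0, 0]],
    [[0, 0, 0], [0, 0, 0]],
    [[0, 0, 0], [0, 0, 0]]
  ]
}}

```text
time_s: 13.9
position: [0.5152, -0.234, 0.1678]
tcp_rot: [[0.0, 1.0, -0.001], [1.0, -0.0, 0.005], [0.005, -0.001, -1.0]]
force: [-0.7, 0.6, 0.5]
opening: 0.749
grasp_force: 0.0
```

```bash
python3 -c "
from h import *
save('t5',np.hstack([cv2.resize(capture('top')[130:320,150:350],None,fx=2,fy=2),cv2.resize(capture('scene')[120:310,190:390],None,fx=2,fy=2)]))"
```

```text
(no output)
```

View pics/t5.png

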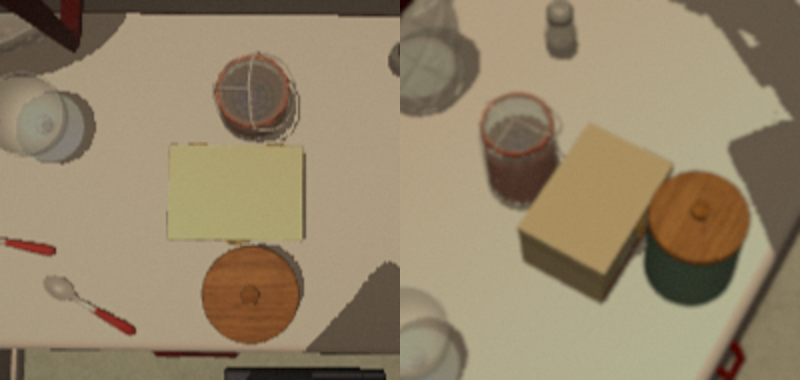

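The box lies straight in the gap, lid at crop columns 168–303 and rows 145–240 in the top view; the other things are unmoved. A quick check of its depth, then hand-in.

```bash
python3 -c "
from h import *
p=onplane(camera_info('top'),[[233.8,226],[301.4,226]],.097); c=p.mean(0); print(p.round(3),'past line mm',1000*(c[1]-.1068))
if .012<c[1]-.1068<.048: print(hand_in())"
```

```text
[[0.514 0.202 0.097]
 [0.516 0.048 0.097]] past line mm 18.469743517734006
the job is handed in; nothing more can be done
None
```

The recipe box stands flat and straight in the gap, its centre about 18 mm past the canister–jar line (5–55 mm allowed). The small things look unmoved in the final pictures, and the job was handed in after about 14 s of robot time.

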